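# Return leftover pipe fittings to the stock tray

## Task

Put the left-over pipe fittings on the bench back in the stock tray: each one that matches a fitting in the tray, in kind and size, goes in the compartment with its match, set down on the compartment's floor beside it, the same way up as it lay on the bench, not dropped in. Leave the odd fittings that match nothing where they lie, and do not shove about the ones already in the tray.

Things in the scene. Friction and masses are not known exactly. Their poses are not given: they have to be found in the camera images.
- tray: Green open steel tray, heavy (fixed), 208 mm (x) by 298 (y), walls 4 mm thick, 32 high, floor 3 thick. Three compartments side by side, centred on y = -98, 0, 98 mm, each 200 (x) by 94 (y) inside. Each holds one fitting at its +x end; x = -100 to 0 is free. Which kind is where varies. Bail handles 15 mm off the y ends. Origin: centre of underside; z up, +x away from the robot, +-0.25 rad.
- stock_elbow: Plain steel 90-degree pipe bend, 34 mm outside diameter, centreline radius 38 mm, lying flat, 34 mm high, 0.17 kg. Origin: underside, below the middle of the centreline; x runs along it there, +y to the inside of the bend (centre at y = 38 mm). All within x -39..39, y -17..23 mm; 34 mm thick along y at the origin. Loose in the tray, near the +x end of the compartment of its kind; must stay.
- stock_tee: Plain steel pipe tee, all three legs 34 mm in diameter, lying flat, 34 mm high, 0.32 kg. Origin: underside, below the crossing of the axes. Run along x, ends at x = -38 and 38 mm; branch to +y, end at y = 38 mm (clear of the run beyond y = 17 mm). Loose in the tray, near the +x end of the compartment of its kind; must stay.
- stock_coupling: Plain steel half coupling: ring standing on end, 45 mm outside diameter, 34 mm bore right through, 30 mm high, 0.16 kg. Origin: on the axis, underside; z up. Loose in the tray, near the +x end of the compartment of its kind; must stay.
- elbow: Plain steel 90-degree pipe bend, 34 mm outside diameter, centreline radius 38 mm, lying flat, 34 mm high, 0.17 kg. Origin: underside, below the middle of the centreline; x runs along it there, +y to the inside of the bend (centre at y = 38 mm). All within x -39..39, y -17..23 mm; 34 mm thick along y at the origin. Loose on the bench, any yaw.
- tee: Plain steel pipe tee, all three legs 34 mm in diameter, lying flat, 34 mm high, 0.32 kg. Origin: underside, below the crossing of the axes. Run along x, ends at x = -38 and 38 mm; branch to +y, end at y = 38 mm (clear of the run beyond y = 17 mm). Loose on the bench, any yaw.
- coupling: Plain steel half coupling: ring standing on end, 45 mm outside diameter, 34 mm bore right through, 30 mm high, 0.16 kg. Origin: on the axis, underside; z up. Loose on the bench, any yaw.
- elbow_45: Plain steel 45-degree pipe bend: 34 mm outside diameter and centreline radius 38 mm like the elbow, but half as long round, lying flat, 34 mm high, within x -21..21, y -17..20 mm. Origin and axes as for the elbow. Loose on the bench; matches nothing in the tray and stays where it lies.
- reducing_tee: Plain steel reducing tee: run as on the tee (34 mm diameter, along x, ends at x = -38 and 38 mm) but a thin branch, 21 mm in diameter, to +y, ending at y = 38 mm. 34 mm high. Origin: underside, below the crossing of the axes. Loose on the bench; matches nothing in the tray and stays where it lies.
- pipe_cap: Plain steel pipe cap, open end down: 45 mm diameter like the coupling, but with a closed top, and 41 mm high. Origin: on the axis, underside; z up. Loose on the bench; matches nothing in the tray and stays where it lies.

How it is judged (in metres and radians):
At the end, for the whole second after the job is handed in: The elbow, the equal tee and the half coupling each lie at rest in the compartment that holds their match, underside within 9 mm of its floor, tilted under 0.2 rad. The three fittings already in the tray and the three odd ones are each within 30 mm of where they started (x of elbow in the frame of tray between -0.1 and 0.1 m and z of elbow in the frame of tray between -0.005 and 0.012 m and angle between each of elbow, tee, coupling's own z axis and vertical below 0.2 rad and linear speed of each of elbow, tee, coupling below 0.02 m/s and ((y of elbow in the frame of tray between -0.143 and -0.053 m and y of stock_elbow in the frame of tray between -0.145 and -0.051 m) or (y of elbow in the frame of tray between -0.045 and 0.045 m and y of stock_elbow in the frame of tray between -0.047 and 0.047 m) or (y of elbow in the frame of tray between 0.053 and 0.143 m and y of stock_elbow in the frame of tray between 0.051 and 0.145 m)) and x of tee in the frame of tray between -0.1 and 0.1 m and z of tee in the frame of tray between -0.005 and 0.012 m and ((y of tee in the frame of tray between -0.143 and -0.053 m and y of stock_tee in the frame of tray between -0.145 and -0.051 m) or (y of tee in the frame of tray between -0.045 and 0.045 m and y of stock_tee in the frame of tray between -0.047 and 0.047 m) or (y of tee in the frame of tray between 0.053 and 0.143 m and y of stock_tee in the frame of tray between 0.051 and 0.145 m)) and x of coupling in the frame of tray between -0.1 and 0.1 m and z of coupling in the frame of tray between -0.005 and 0.012 m and ((y of coupling in the frame of tray between -0.143 and -0.053 m and y of stock_coupling in the frame of tray between -0.145 and -0.051 m) or (y of coupling in the frame of tray between -0.045 and 0.045 m and y of stock_coupling in the frame of tray between -0.047 and 0.047 m) or (y of coupling in the frame of tray between 0.053 and 0.143 m and y of stock_coupling in the frame of tray between 0.051 and 0.145 m)) and distance of each of stock_elbow, stock_tee, stock_coupling, elbow_45, reducing_tee, pipe_cap from where it was at the start of the episode below 0.03 m); the robot touches nothing.
It fails at once if the elbow is dropped or thrown into the tray (faster than 0.7 m/s below the rim) (x of elbow in the frame of tray between -0.104 and 0.104 m and y of elbow in the frame of tray between -0.149 and 0.149 m and z of elbow in the frame of tray below 0.03 m and linear speed of elbow above 0.7 m/s).
It fails at once if the tee is dropped or thrown into the tray (faster than 0.7 m/s below the rim) (x of tee in the frame of tray between -0.104 and 0.104 m and y of tee in the frame of tray between -0.149 and 0.149 m and z of tee in the frame of tray below 0.03 m and linear speed of tee above 0.7 m/s).
It fails at once if the coupling is dropped or thrown into the tray (faster than 0.7 m/s below the rim) (x of coupling in the frame of tray between -0.104 and 0.104 m and y of coupling in the frame of tray between -0.149 and 0.149 m and z of coupling in the frame of tray below 0.03 m and linear speed of coupling above 0.7 m/s).
It also fails if it takes over 88 s, if anything falls off the work surface, if the arm or the gripper's body presses on something with over 40 N, if the wrist force passes 120 N, or if a joint passes its speed limit or range.

## Robot

A 6-joint arm with a two-finger parallel gripper is mounted at the origin on the work surface. World frame = base frame: x ahead of the robot, y to its left, z up, the work surface at z = 0. Lengths are in mm, angles in rad, forces in N, time in s.
With the tool pointing down it reaches from about 275 to 750 mm from the base axis. Payload 10.2 kg.
Tool frame: the origin (TCP) lies midway between the tips of the shut fingers; the grasp point (between the pads) lies 19 mm behind it; z points along the fingers, y is the line along which they close (so a half turn about z gives the same grasp; the last joint's range is limited). The gripper opens to 85 mm and grips with 20 to 120 N. Pads are 22 mm wide; open, the fingers measure 114 mm over their backs; the gripper's body (76 mm by 85 mm) begins 54 mm behind the grasp point. The pads swing forward as they close: fully open they stand 13 mm farther back than shut.
Start: joints at [1.054, 0.313, 1.498, -0, 1.331, -0.223], TCP at [152.048, 502.506, 231.294] pointing down, gripper open.
Joint ranges: [-2.94, 2.94], [-0.97, 2.17], [0.19, 2.56], [-1.23, 4.37], [0.02, 3.11], [-2.88, 2.88]. Speed limits (rad/s): [2.39, 2.39, 3.01, 3.14, 3.14, 3.14].

## Interface

Orientations are given as a unit quaternion [w, x, y, z].
In Python, from rig import ctrl gives the robot as it stands.
- The arm moves only by the tool send_rows, never from a script. Its argument "targets" is a list of rows, each an object with "offset": the shift along the world's x, y, z in cm, a list of three; "spin": the turn about the world's z in rad. A call has 1 to 8 rows; each row is the pose to reach, as a shift and turn from the pose commanded when the call began; what a row does not reach only later rows make up. A row lasts 1/12 s, in which the tool goes at most 41.7 mm and 7.16 degrees, less where a joint would pass 70% of its speed; a pose out of reach is approached as far as the arm can. A call with a gripper value outside its range is refused whole. "grip" is the opening, from 0 (shut) to 1 (fully open), set as the call begins (left out, the last holds). The fingers move at their own pace and stop on an object; "squeeze" is the grip in N (left out, the last holds). Time passes only in rows, so rows that repeat a pose let the fingers close. It gives the time, the measured TCP pose, the force, the opening and the grip force at its end, in the units of the state.
- ctrl.sense(): the state, without advancing time (a new reading comes with each control period).
- ctrl.capture(name): name is "side" or "top"; returns (picture, depth): 420x560x3 uint8, red, green, blue; 420x560 float32, mm along the optical axis (not along the pixel's ray), 0 where there is no reading.
- ctrl.calibration(name): a dict with "fx", "fy", "cx", "cy" (pixels), "view" (4x4, takes a point from world to camera coordinates). Camera axes: x right, y down, z forward; pixel columns grow to the right and rows downward; lengths in mm; the calibration is good to about 2 mm. A picture is of the moment at which its call begins. calibration takes no time and is no camera call.
- ctrl.finish_job(): hands the job in; it is judged then, once.
Trained networks look in the newest picture that a camera, given by its name, has taken for a name from the list of things; names that differ only in an ending like _2 or _b are one class to them, and where a whole thing is asked for, a point or a joint stands for the part that bears it (a point fixed in the world has none). Each returns a list of dicts, best first, with "conf" (0 to 1); they miss things now and then, are a little off and sometimes report something else, mostly with a low value. They report only what shows in the picture. A call takes as long as a camera call.
- ctrl.search_frame(camera, query): "box" ([left, top, right, bottom] in pixels, round what is visible of it).
- ctrl.place_of(camera, query): "uv" ([column, row] in pixels: a listed point, or the origin of a listed thing).
The state is a dict: "time_s": time; "joints": joint angles; "dq": joint speeds; "tau": joint torques, N m; "eef_pos": TCP position; "ee_rot": TCP orientation; "force": force on the tool from outside, world axes, zero at the start; "wrist_torque": the same for the moment, N m; "grip_width": opening from 0.0 (shut) to 1.0 (fully open); "grip_force": force on a finger pad.
Only numpy, scipy, OpenCV 4.12 (cv2) and the standard library are available. Lean on these libraries where they do the work, as an engineer would, in place of code of your own. Each camera call takes 0.05 s, during which the arm holds its last target. There are 200 camera calls.

## Working session

There is one attempt and no reset: what is moved stays moved. The work goes in short steps, Python scripts to look and compute and a tool call to move; the robot and the scene stay as the last step left them, time stands still between calls to the robot, and variables do not carry over. Pictures are saved under pics/ and viewed, at most 14 in all, crops included, and the job is handed in when it is done.

Besides the shell and the picture viewer there is one more tool, called after "Emit:" as name(argument=value, ...) on one line, values as JSON. send_rows: Moves the arm, as the interface text tells. Its arguments: {"type":"object","properties":{"targets":{"type":"array"},"grip":{"type":"number"},"squeeze":{"type":"number"}},"required":["targets"]}

```bash
ls; mkdir -p pics
cat > h.py <<'E'
import numpy as np, cv2
from rig import ctrl
def snap(c):
    rgb,d=ctrl.capture(c); return rgb,d,ctrl.calibration(c)
def cloud(d,k):
    v,u=np.indices(d.shape); P=np.stack([(u-k['cx'])/k['fx']*d,(v-k['cy'])/k['fy']*d,d,np.ones_like(d)],-1)
    W=P@np.linalg.inv(np.array(k['view'])).T
    W=W[...,:3]; W[d<=0]=np.nan; return W
E
python3 - <<'E'
from h import *
s=ctrl.sense();print(s)
for c in('top','side'):
    rgb,d,k=snap(c);cv2.imwrite(f'pics/{c}0.png',rgb[...,::-1])
    W=cloud(d,k);np.save(f'{c}0.npy',W)
    print(c,np.linalg.inv(np.array(k['view'])).round(2).tolist(),k['fx'])
    for q in['tray','elbow','tee','coupling','elbow_45','reducing_tee','pipe_cap','stock_elbow','stock_tee','stock_coupling']:
        for r in ctrl.place_of(c,q)[:3]:
            u,v=r['uv'];print(q,round(r['conf'],2),np.round([u,v]),W[min(419,max(0,int(v))),min(559,max(0,int(u)))].round(0))
E
```

```text
pics
{'time_s': 0.0, 'joints': array([ 1.05360850e+00,  3.13501650e-01,  1.49843907e+00,  1.13700170e-05,
        1.33098557e+00, -2.23406288e-01]), 'dq': array([ 0.00238811,  0.00065297,  0.00185566,  0.00088908,  0.00171655,
       -0.00103927]), 'tau': array([-9.16140052e-04, -4.12282348e+01, -2.59730530e+01, -2.93403746e-04,
        4.26341750e-03,  1.23856705e-05]), 'eef_pos': array([151.91049505, 502.2784445 , 230.70789345]), 'ee_rot': array([-2.46465063e-04,  1.46364403e-01,  9.89230518e-01, -6.19626811e-04]), 'force': array([0.09244709, 0.07496052, 0.59988222]), 'wrist_torque': array([ 0.0052771 ,  0.01925075, -0.03126209]), 'grip_force': 0.0, 'grip_width': 0.9998801981479974}
top [[0.03, -1.0, 0.07, 468.99], [-1.0, -0.03, 0.01, -42.32], [-0.01, -0.07, -1.0, 1239.41], [0.0, 0.0, 0.0, 1.0]] 534.8078299617152
tray 0.63 [192. 197.] [559. 173.   5.]
elbow 0.69 [321. 243.] [ 461. -126.   33.]
elbow 0.58 [324. 188.] [ 585. -131.   29.]
tee 0.65 [370. 251.] [ 448. -237.   34.]
coupling 0.49 [430. 186.] [ 599. -381.    1.]
elbow_45 0.69 [321. 243.] [ 461. -126.   33.]
elbow_45 0.58 [
[... 282 characters left out ...]
 [195. 173.] [617. 168.   4.]
side [[0.84, -0.4, 0.36, 204.58], [-0.54, -0.61, 0.58, -611.56], [-0.02, -0.68, -0.73, 741.45], [0.0, 0.0, 0.0, 1.0]] 446.74024170596266
tray 0.76 [235. 161.] [565. 169.   2.]
elbow 0.86 [263. 258.] [ 460. -144.   22.]
elbow 0.69 [314. 238.] [ 581. -147.   10.]
tee 0.91 [284. 300.] [ 439. -252.   36.]
coupling 0.73 [398. 321.] [ 584. -394.   29.]
elbow_45 0.86 [263. 258.] [ 460. -144.   22.]
elbow_45 0.69 [314. 238.] [ 581. -147.   10.]
reducing_tee 0.59 [322. 345.] [ 445. -359.   33.]
pipe_cap 0.56 [351. 279.] [ 569. -280.   30.]
stock_elbow 0.81 [268. 176.] [602.  67.   8.]
stock_tee 0.59 [232. 132.] [599. 235.  36.]
stock_tee 0.41 [233. 160.] [562. 173.   4.]
```

Run:
```python
import cv2
a=cv2.imread('pics/top0.png')[140:290,110:470];cv2.imwrite('pics/top0c.png',cv2.resize(a,None,fx=2.2,fy=2.2))
```

```text
(no output)
```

View pics/top0c.png

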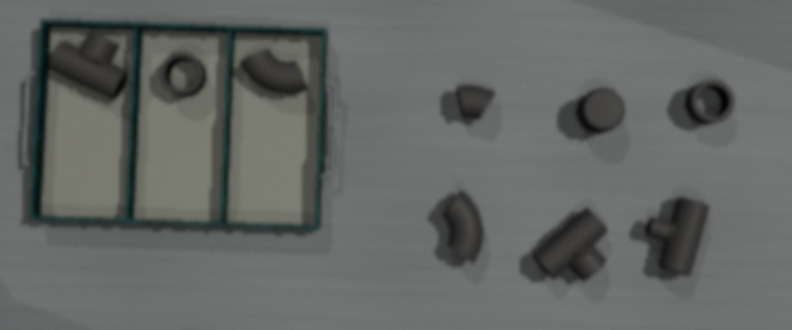

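View pics/side0.png

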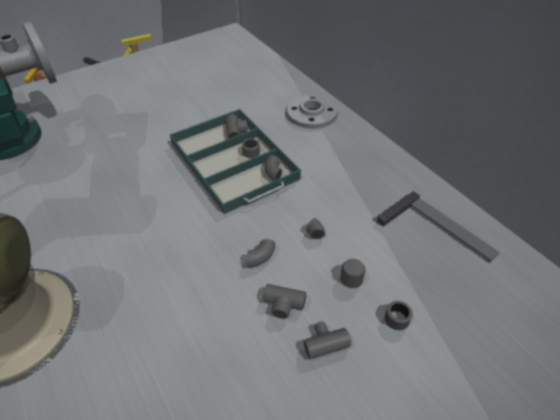

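Top view: the tray compartments hold, from +y to -y, tee, coupling and elbow. On the bench are the elbow (px 319,244), equal tee (370,250), reducing tee with thin branch (417,247), 45° elbow (324,187), cap (382,190) and coupling with a visible bore (433,186). Next I fit poses to the depth points.

```bash
cat >> h.py <<'E'
from scipy.optimize import least_squares
def pts(W,c,r,z0=8,z1=60):
    P=W.reshape(-1,3); P=P[~np.isnan(P[:,0])]
    return P[(np.hypot(P[:,0]-c[0],P[:,1]-c[1])<r)&(P[:,2]>z0)&(P[:,2]<z1)]
def loc(P,p):
    c,s=np.cos(p[2]),np.sin(p[2]); x,y=P[:,0]-p[0],P[:,1]-p[1]
    return c*x+s*y,-s*x+c*y,P[:,2]-p[3]
def seg(x,y,z,L): # distance to x-axis segment -L..L flat ended cylinder
    r=np.hypot(y,z-17)-17; return np.where(np.abs(x)>L-.5,np.maximum(np.abs(x)-L,0)+np.maximum(r,0),r)
def tee(P,p):
    x,y,z=loc(P,p); a=seg(x,y,z,38); b=np.where(y>0,seg(y,x,z,38),99); return np.where(np.abs(a)<np.abs(b),a,b)
def elb(P,p):
    x,y,z=loc(P,p); y=y-38; th=np.arctan2(x,-y); R=np.hypot(x,y)
    r=np.hypot(R-38,z-17)-17; e=(np.abs(th)-np.pi/4)*R
    return np.where(e>0,e+np.maximum(r,0),r)
def cpl(P,p):
    x,y,z=loc(P,p); R=np.hypot(x,y); return np.where(z>26,np.maximum(np.abs(R-19.75)-2.75,0),np.minimum(np.abs(R-22.5),np.abs(R-17)))
def fit(f,P,c):
    best=None
    for y0 in np.arange(-3,3.2,.4):
        r=least_squares(lambda p:f(P,p),[c[0],c[1],y0,0],loss='soft_l1',f_scale=1.5)
        if best is None or r.cost<best.cost:best=r
    return best.x,best.cost/len(P)
E
python3 - <<'E'
from h import *
W={c:np.load(c+'0.npy') for c in('top','side')}
for c in W:
    for n,f,g in[('elbow',elb,(460,-130)),('tee',tee,(448,-245)),('coupling',cpl,(588,-388)),('redtee',tee,(455,-350)),('s_elbow',elb,(610,62)),('s_tee',tee,(610,250)),('s_coup',cpl,(612,160))]:
        P=pts(W[c],g,48 if f is cpl else 55,10,50)
        x,e=fit(f,P,g);print(c,n,len(P),x.round(2),round(e,2))
    P=W[c].reshape(-1,3); q=P[(abs(P[:,0]-560)<40)&(abs(P[:,1]-160)<250)]
    m=q[(q[:,2]>24)&(q[:,2]<40)]; h=np.histogram(m[:,1],np.arange(-40,360,6)); print([(int(b),int(a)) for a,b in zip(*h) if a>3])
    print('table z',np.nanmedian(P[(abs(P[:,0]-520)<20)&(abs(P[:,1]+200)<20),2]),'floor',np.nanmedian(P[(abs(P[:,0]-540)<20)&(abs(P[:,1]-160)<20),2]))
    m=P[(P[:,2]>24)&(P[:,2]<40)&(abs(P[:,0]-565)<125)&(abs(P[:,1]-165)<170)]
    (cx,cy),wh,a=cv2.minAreaRect(m[:,:2].astype(np.float32));print('tray',cx,cy,wh,a)
E
```

```text
top elbow 382 [ 4.6323e+02 -1.3022e+02  2.1000e-01 -1.0200e+00] 1.19
top tee 660 [ 447.9  -238.2     2.32   -0.63] 1.21
top coupling 213 [ 598.55 -381.12 -142.36    0.  ] 0.11
top redtee 601 [ 4.6252e+02 -3.5628e+02 -2.9000e-01 -7.7000e-01] 1.85
top s_elbow 531 [615.54  61.01  -1.68   3.42] 9.27
top s_tee 794 [613.78 257.44  -1.9    2.43] 5.12
top s_coup 254 [ 612.48  161.96 2093.04    0.  ] 8.43
[(8, 9), (20, 69), (56, 5), (62, 6), (116, 59), (122, 13), (152, 7), (158, 8), (164, 9), (170, 6), (176, 9), (212, 34), (218, 36), (236, 13), (242, 15), (248, 9), (254, 9), (260, 4), (308, 5), (314, 81), (326, 5)]
table z -0.7830482393222837 floor 1.3633557631640087
tray 561.2870483398438 168.35552978515625 (324.1792907714844, 208.47457885742188) 89.57599639892578
side elbow 525 [ 4.6436e+02 -1.2970e+02  2.0000e-01  1.2800e+00] 0.53
side tee 910 [ 449.86 -237.64    2.32    1.34] 0.54
side coupling 478 [ 599.95 -380.99 -104.2     0.  ] 0.11
side redtee 1067 [ 4.6307e+02 -3.5554e+02 -2.8000e-01  9.0000e-01] 1.14
side s_elbow 610 [617.77  53.33  -1.96   6.55] 11.13
side s_tee 594 [610.54 246.43  -2.09   6.68] 6.01
side s_coup 412 [614.83 159.98 -42.75   0.  ] 10.65
[(2, 14), (8, 11), (14, 9), (20, 114), (50, 4), (56, 4), (116, 91), (122, 11), (152, 7), (158, 7), (164, 9), (170, 5), (212, 54), (218, 36), (236, 11), (242, 6), (308, 25), (314, 80)]
table z 1.2272631753078258 floor 4.599418211742659
tray 563.5386962890625 168.50733947753906 (327.23699951171875, 210.7371368408203) 89.17950439453125
```

Emit:
send_rows(targets=[{"offset": [31.2, -63.2, -10], "spin": 0.5}, {"offset": [31.2, -63.2, -10], "spin": 0.5}, {"offset": [31.2, -63.2, -10], "spin": 0.5}, {"offset": [31.2, -63.2, -10], "spin": 0.5}, {"offset": [31.2, -63.2, -10], "spin": 0.5}, {"offset": [31.2, -63.2, -10], "spin": 0.5}, {"offset": [31.2, -63.2, -10], "spin": 0.5}, {"offset": [31.2, -63.2, -10], "spin": 0.5}], grip=1.0, squeeze=60)

```text
time_s: 1.77
eef_pos: [291.1, 221.1, 187.1]
ee_rot: [0.0, -0.103, 0.995, 0.0]
force: [2.2, 0.7, 0.4]
grip_width: 0.998
grip_force: 0.0
```

Emit:
send_rows(targets=[{"offset": [17.3, -35.1, -5.7], "spin": 0}, {"offset": [17.3, -35.1, -5.7], "spin": 0}, {"offset": [17.3, -35.1, -5.7], "spin": 0}, {"offset": [17.3, -35.1, -5.7], "spin": 0}, {"offset": [17.3, -35.1, -5.7], "spin": 0}, {"offset": [17.3, -35.1, -5.7], "spin": 0}, {"offset": [17.3, -35.1, -5.7], "spin": 0}, {"offset": [17.3, -35.1, -5.7], "spin": 0}])

```text
time_s: 2.43
eef_pos: [437.2, -75.4, 138.9]
ee_rot: [0.0, -0.103, 0.995, -0.0]
force: [0.4, 1.2, 0.2]
grip_width: 0.999
grip_force: 0.0
```

Emit:
send_rows(targets=[{"offset": [2.7, -5.5, -5], "spin": 0}, {"offset": [2.7, -5.5, -7], "spin": 0}, {"offset": [2.7, -5.5, -7], "spin": 0}, {"offset": [2.7, -5.5, -7], "spin": 0}, {"offset": [2.7, -5.5, -7], "spin": 0}, {"offset": [2.7, -5.5, -7], "spin": 0}])

```text
time_s: 2.93
eef_pos: [464.0, -127.3, 70.6]
ee_rot: [0.001, -0.103, 0.995, -0.001]
force: [-0.2, 0.8, 0.3]
grip_width: 1.002
grip_force: 0.0
```

Emit:
send_rows(targets=[{"offset": [0, -0.2, -3], "spin": 0}, {"offset": [0, -0.2, -5], "spin": 0}, {"offset": [0, -0.2, -6], "spin": 0}, {"offset": [0, -0.2, -6.5], "spin": 0}, {"offset": [0, -0.2, -6.8], "spin": 0}, {"offset": [0, -0.2, -6.9], "spin": 0}, {"offset": [0, -0.2, -6.9], "spin": 0}])

```text
time_s: 3.52
eef_pos: [464.1, -130.2, 1.0]
ee_rot: [0.001, -0.103, 0.995, -0.0]
force: [-0.7, 0.7, 0.6]
grip_width: 0.998
grip_force: 0.0
```

Emit:
send_rows(targets=[{"offset": [0, 0, 0], "spin": 0}, {"offset": [0, 0, 0], "spin": 0}, {"offset": [0, 0, 0], "spin": 0}, {"offset": [0, 0, 0], "spin": 0}, {"offset": [0, 0, 0], "spin": 0}, {"offset": [0, 0, 0], "spin": 0}], grip=0.2, squeeze=80)

```text
time_s: 4.02
eef_pos: [464.2, -130.6, 0.8]
ee_rot: [0.001, -0.103, 0.995, -0.001]
force: [-0.9, -1.2, 6.4]
grip_width: 0.384
grip_force: 84.3
```

Emit:
send_rows(targets=[{"offset": [0, 0, 1], "spin": 0}, {"offset": [0, 0, 3], "spin": 0}, {"offset": [0, 0, 6], "spin": 0}, {"offset": [0, 0, 10], "spin": 0}, {"offset": [0, 0, 12], "spin": 0}, {"offset": [0, 0, 12], "spin": 0}])

```text
time_s: 4.52
eef_pos: [465.4, -131.0, 124.8]
ee_rot: [0.003, -0.103, 0.995, -0.002]
force: [0.5, 0.1, -0.8]
grip_width: 0.386
grip_force: 106.3
```

Emit:
send_rows(targets=[{"offset": [4.8, 20.1, 0], "spin": -1.78}, {"offset": [4.8, 20.1, 0], "spin": -1.78}, {"offset": [4.8, 20.1, 0], "spin": -1.78}, {"offset": [4.8, 20.1, 0], "spin": -1.78}, {"offset": [4.8, 20.1, 0], "spin": -1.78}, {"offset": [4.8, 20.1, 0], "spin": -1.78}, {"offset": [4.8, 20.1, 0], "spin": -1.78}, {"offset": [4.8, 20.1, 0], "spin": -1.78}])

```text
time_s: 5.18
eef_pos: [510.9, 72.5, 119.0]
ee_rot: [-0.001, 0.349, 0.937, -0.0]
force: [-0.2, -0.3, -2.8]
grip_width: 0.382
grip_force: 106.5
```

Emit:
send_rows(targets=[{"offset": [0, 0, 0], "spin": -0.85}, {"offset": [0, 0, 0], "spin": -0.85}, {"offset": [0, 0, 0], "spin": -0.85}, {"offset": [0, 0, 0], "spin": -0.85}, {"offset": [0, 0, 0], "spin": -0.85}, {"offset": [0, 0, 0], "spin": -0.85}, {"offset": [0, 0, 0], "spin": -0.85}, {"offset": [0, 0, 0], "spin": -0.85}])

```text
time_s: 5.85
eef_pos: [510.9, 71.0, 119.2]
ee_rot: [-0.001, 0.704, 0.71, -0.001]
force: [-0.6, 0.8, -1.3]
grip_width: 0.38
grip_force: 106.5
```

Run:
```python
from h import *
rgb,d,k=snap('side');cv2.imwrite('pics/side1.png',cv2.resize(rgb[40:280,120:440,::-1],None,fx=2.4,fy=2.4))
s=ctrl.sense();print(s['eef_pos'],s['ee_rot'],s['force'])
W=np.load('top0.npy');P=W.reshape(-1,3)
# divider lines and tray ends from first top cloud
for y in(22,119,217,317):
    q=P[(P[:,2]>24)&(P[:,2]<40)&(abs(P[:,1]-y)<9)&(P[:,0]>470)&(P[:,0]<580)];print(y,np.polyfit(q[:,0]-562,q[:,1],1))
for c in 'top','side':
    P=np.load(c+'0.npy').reshape(-1,3)
    for y in(70,168,266):
        q=P[(abs(P[:,1]-y)<30)&(P[:,0]>430)&(P[:,0]<650)];w=q[(q[:,2]>22)&(q[:,2]<40)&(q[:,0]<490)];o=q[(q[:,2]>14)&(q[:,0]>500)]
        print(c,y,'wall x',np.median(w[:,0]),'stock xmin',o[:,0].min())
```

```text
[511.04823819  70.96690368 119.31423348] [-6.97278098e-04  7.02506792e-01  7.11676474e-01 -5.63136599e-04] [ 0.30146355  0.31275676 -1.65942042]
22 [-1.13645168e-02  2.23736217e+01]
119 [-1.31106419e-02  1.20226759e+02]
217 [-1.14164946e-02  2.18145651e+02]
317 [-8.57309598e-03  3.16138719e+02]
top 70 wall x 458.246804313803 stock xmin 596.6353655553099
top 168 wall x 459.15785772912915 stock xmin 590.5726513154377
top 266 wall x 459.68226191170686 stock xmin 585.7018474548115
side 70 wall x 459.1137794051741 stock xmin 597.7078092929794
side 168 wall x 459.9935372774627 stock xmin 592.5946267454393
side 266 wall x 460.94746899432664 stock xmin 587.631805067347
```

View pics/side1.png

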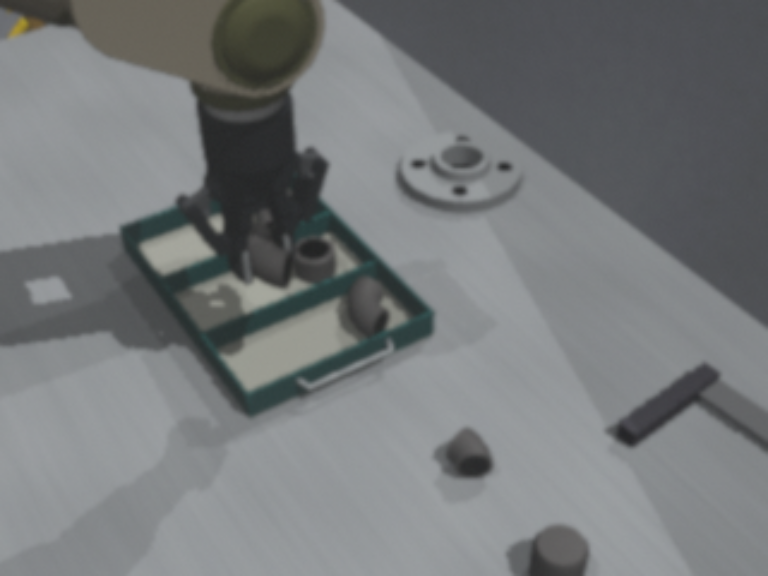

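The image shows the elbow held level (crop 268,258) above the -y compartment. I'll lower it.

Emit:
send_rows(targets=[{"offset": [0, 0, -3], "spin": 0}, {"offset": [0, 0, -6], "spin": 0}, {"offset": [0, 0, -8.5], "spin": 0}, {"offset": [0, 0, -10], "spin": 0}, {"offset": [0, 0, -10.8], "spin": 0}, {"offset": [0, 0, -11.2], "spin": 0}, {"offset": [0, 0, -11.4], "spin": 0}, {"offset": [0, 0, -11.5], "spin": 0}])

```text
time_s: 6.57
eef_pos: [512.1, 70.9, 5.6]
ee_rot: [0.0, 0.703, 0.711, 0.0]
force: [-0.2, -0.2, -1.5]
grip_width: 0.381
grip_force: 106.5
```

Emit:
send_rows(targets=[{"offset": [0, 0, 0], "spin": 0}, {"offset": [0, 0, 0], "spin": 0}])

```text
time_s: 6.73
eef_pos: [512.1, 70.9, 5.8]
ee_rot: [0.001, 0.703, 0.711, 0.0]
force: [-0.1, -0.3, -1.5]
grip_width: 0.383
grip_force: 106.5
```

Emit:
send_rows(targets=[{"offset": [0, 0, -0.1], "spin": 0}, {"offset": [0, 0, -0.15], "spin": 0}, {"offset": [0, 0, -0.2], "spin": 0}, {"offset": [0, 0, -0.2], "spin": 0}])

```text
time_s: 7.07
eef_pos: [511.8, 70.9, 3.8]
ee_rot: [0.0, 0.703, 0.711, 0.0]
force: [-1.9, -0.3, 5.3]
grip_width: 0.381
grip_force: 107.5
```

Contact (force changed from -1.5 to +5.3 N). Partial release, then straight up.

Emit:
send_rows(targets=[{"offset": [0, 0, 0], "spin": 0}, {"offset": [0, 0, 0], "spin": 0}, {"offset": [0, 0, 0], "spin": 0}, {"offset": [0, 0, 0], "spin": 0}], grip=0.58)

```text
time_s: 7.4
eef_pos: [511.7, 70.9, 3.1]
ee_rot: [0.0, 0.703, 0.711, 0.0]
force: [-0.3, 0.3, -0.1]
grip_width: 0.581
grip_force: 0.0
```

Emit:
send_rows(targets=[{"offset": [0, 0, 1], "spin": 0}, {"offset": [0, 0, 3], "spin": 0}, {"offset": [0, 0, 6], "spin": 0}, {"offset": [0, 0, 10], "spin": 0}, {"offset": [0, 0, 12], "spin": 0}, {"offset": [0, 0, 12], "spin": 0}])

```text
time_s: 7.9
eef_pos: [513.8, 70.8, 128.4]
ee_rot: [0.003, 0.703, 0.711, 0.003]
force: [-0.7, 0.3, -0.8]
grip_width: 0.578
grip_force: 0.0
```

Emit:
send_rows(targets=[{"offset": [-8.5, -32.9, 0], "spin": -0.83}, {"offset": [-8.5, -32.9, 0], "spin": -0.83}, {"offset": [-8.5, -32.9, 0], "spin": -0.83}, {"offset": [-8.5, -32.9, 0], "spin": -0.83}, {"offset": [-8.5, -32.9, 0], "spin": -0.83}, {"offset": [-8.5, -32.9, 0], "spin": -0.83}, {"offset": [-8.5, -32.9, 0], "spin": -0.83}, {"offset": [-8.5, -32.9, 0], "spin": -0.83}], grip=0.75)

```text
time_s: 8.57
eef_pos: [427.1, -253.5, 123.1]
ee_rot: [-0.0, 0.931, 0.365, -0.0]
force: [1.2, -0.3, 0.7]
grip_width: 0.75
grip_force: 0.0
```

Emit:
send_rows(targets=[{"offset": [0, 0, -3], "spin": 0}, {"offset": [0, 0, -4], "spin": 0}, {"offset": [0, 0, -4], "spin": 0}])

```text
time_s: 8.82
eef_pos: [426.8, -250.3, 80.7]
ee_rot: [-0.003, 0.93, 0.367, -0.001]
force: [-0.1, 0.3, -0.1]
grip_width: 0.748
grip_force: 0.0
```

Run:
```python
from h import *
rgb,d,k=snap('side');cv2.imwrite('pics/side2.png',cv2.resize(rgb[100:400,120:440,::-1],None,fx=2,fy=2))
s=ctrl.sense();print(s['eef_pos'],s['ee_rot'])
P=pts(cloud(d,k),(612,70),0)
P=cloud(d,k)
P=pts(P,(512,71),45,14,50);x,e=fit(elb,P,(512,71));print(len(P),x,e)
```

```text
[ 427.81489788 -250.43087327   82.29562771] [-1.64950207e-03  9.30028643e-01  3.67482782e-01 -6.38370959e-04]
0 [512.  71.  -3.   0.] nanh.py:31: RuntimeWarning: invalid value encountered in scalar divide
  return best.x,best.cost/len(P)
```

View pics/side2.png

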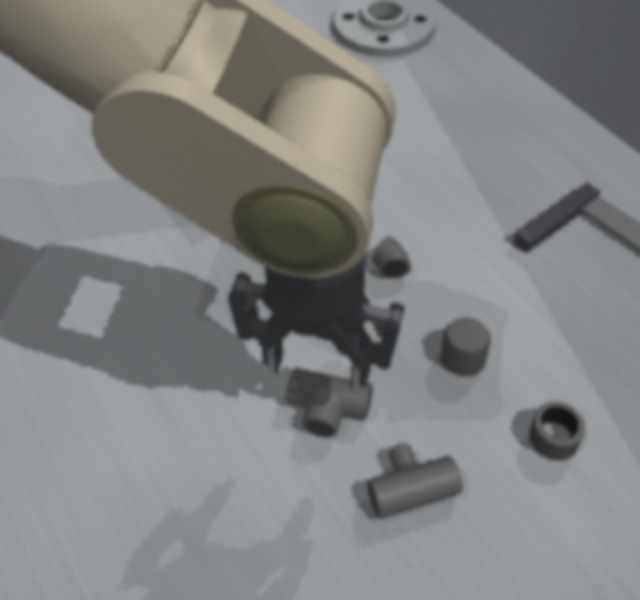

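The gripper is above the tee (crop 325,400) with the fingers straddling it across the run; it still needs 8 mm in -y to sit on the branch.

Emit:
send_rows(targets=[{"offset": [-0.1, -0.8, 0], "spin": 0}, {"offset": [-0.1, -0.8, -2], "spin": 0}, {"offset": [-0.1, -0.8, -2], "spin": 0}, {"offset": [-0.1, -0.8, -2], "spin": 0}])

```text
time_s: 9.2
eef_pos: [427.5, -259.4, 63.6]
ee_rot: [-0.0, 0.93, 0.368, -0.0]
force: [-0.7, 0.1, 1.3]
grip_width: 0.747
grip_force: 0.0
```

Emit:
send_rows(targets=[{"offset": [0, 0, -2.5], "spin": 0}, {"offset": [0, 0, -4], "spin": 0}, {"offset": [0, 0, -5.2], "spin": 0}, {"offset": [0, 0, -5.8], "spin": 0}, {"offset": [0, 0, -6.1], "spin": 0}, {"offset": [0, 0, -6.2], "spin": 0}, {"offset": [0, 0, -6.2], "spin": 0}])

```text
time_s: 9.78
eef_pos: [427.7, -260.1, 1.9]
ee_rot: [0.001, 0.93, 0.367, 0.0]
force: [-0.0, -0.6, -1.1]
grip_width: 0.748
grip_force: 0.0
```

Emit:
send_rows(targets=[{"offset": [0, 0, 0], "spin": 0}, {"offset": [0, 0, 0], "spin": 0}, {"offset": [0, 0, 0], "spin": 0}, {"offset": [0, 0, 0], "spin": 0}, {"offset": [0, 0, 0], "spin": 0}, {"offset": [0, 0, 0], "spin": 0}], grip=0.2, squeeze=100)

```text
time_s: 10.28
eef_pos: [427.5, -260.1, 2.1]
ee_rot: [0.0, 0.93, 0.367, 0.0]
force: [-1.5, 2.2, 8.6]
grip_width: 0.365
grip_force: 98.1
```

Emit:
send_rows(targets=[{"offset": [0, 0, 1], "spin": 0}, {"offset": [0, 0, 3], "spin": 0}, {"offset": [0, 0, 6], "spin": 0}, {"offset": [0, 0, 10], "spin": 0}, {"offset": [0, 0, 12], "spin": 0}, {"offset": [0, 0, 12], "spin": 0}])

```text
time_s: 10.78
eef_pos: [428.8, -261.2, 125.9]
ee_rot: [0.004, 0.93, 0.367, 0.002]
force: [0.6, 0.0, -2.0]
grip_width: 0.365
grip_force: 99.7
```

Run:
```python
from h import *
rgb,d,k=snap('side');cv2.imwrite('pics/side3.png',cv2.resize(rgb[100:400,120:440,::-1],None,fx=2,fy=2))
s=ctrl.sense();print(s['eef_pos'],s['grip_width'],s['grip_force'],s['wrist_torque'],s['force'])
```

```text
[ 427.8376408  -260.35043774  123.13528105] 0.36018911308285945 99.62644100189209 [-0.03412553  0.11534529 -0.03217448] [-0.52730734  0.64794788 -3.92856638]
```

View pics/side3.png

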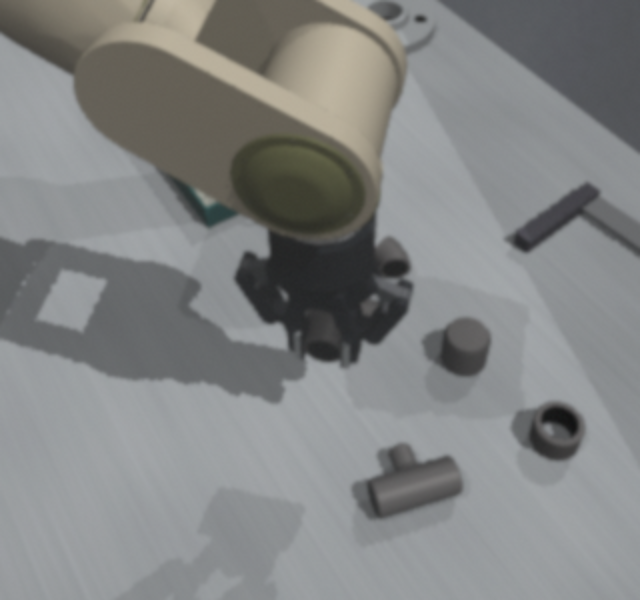

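The tee is held by its branch and looks level (branch end at crop 322,335).

Emit:
send_rows(targets=[{"offset": [8.3, 50.7, 0], "spin": 0.81}, {"offset": [8.3, 50.7, 0], "spin": 0.81}, {"offset": [8.3, 50.7, 0], "spin": 0.81}, {"offset": [8.3, 50.7, 0], "spin": 0.81}, {"offset": [8.3, 50.7, 0], "spin": 0.81}, {"offset": [8.3, 50.7, 0], "spin": 0.81}, {"offset": [8.3, 50.7, 0], "spin": 0.81}, {"offset": [8.3, 50.7, 0], "spin": 0.81}])

```text
time_s: 11.5
eef_pos: [480.0, 71.3, 119.7]
ee_rot: [-0.001, 0.709, 0.705, -0.001]
force: [1.6, -0.3, -2.8]
grip_width: 0.366
grip_force: 99.7
```

Emit:
send_rows(targets=[{"offset": [3.1, 17.6, 0], "spin": 0}, {"offset": [3.1, 17.6, 0], "spin": 0}, {"offset": [3.1, 17.6, 0], "spin": 0}, {"offset": [3.1, 17.6, 0], "spin": 0}, {"offset": [3.1, 17.6, 0], "spin": 0}, {"offset": [3.1, 17.6, 0], "spin": 0}, {"offset": [3.1, 17.6, 0], "spin": 0}])

```text
time_s: 12.08
eef_pos: [511.1, 245.2, 119.3]
ee_rot: [-0.001, 0.71, 0.704, -0.002]
force: [1.4, 0.4, -3.0]
grip_width: 0.361
grip_force: 99.8
```

Run:
```python
from h import *
rgb,d,k=snap('side');cv2.imwrite('pics/side4.png',cv2.resize(rgb[40:280,120:440,::-1],None,fx=2.4,fy=2.4))
s=ctrl.sense();print(s['eef_pos'],s['ee_rot'],s['force'])
W=cloud(d,k);np.save('s4.npy',W)
P=pts(W,(511,80),50,14,50);x,e=fit(elb,P,(512,71));print(len(P),x,e)
```

```text
[511.36423999 244.40976784 119.73609701] [-6.10040561e-04  7.10293088e-01  7.03904532e-01 -1.32901220e-03] [ 0.13646493 -0.43176167 -3.44947477]
480 [511.87414751  79.65289951  -1.63594177   5.19241208] 6.801492275157331
```

View pics/side4.png

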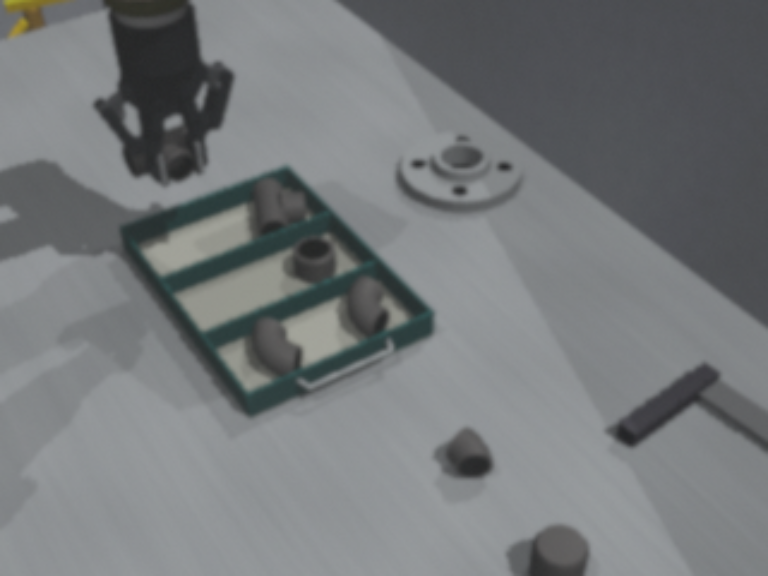

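The elbow lies flat in the elbow compartment (crop 275,347) and the tee hangs above its own compartment. I'll lower the tee.

Emit:
send_rows(targets=[{"offset": [0, 0.2, -3], "spin": 0}, {"offset": [0, 0.2, -6], "spin": 0}, {"offset": [0, 0.2, -8.5], "spin": 0}, {"offset": [0, 0.2, -10], "spin": 0}, {"offset": [0, 0.2, -10.7], "spin": 0}, {"offset": [0, 0.2, -11.1], "spin": 0}, {"offset": [0, 0.2, -11.2], "spin": 0}, {"offset": [0, 0.2, -11.2], "spin": 0}])

```text
time_s: 12.8
eef_pos: [512.6, 246.8, 9.9]
ee_rot: [0.0, 0.71, 0.704, 0.0]
force: [-0.2, 0.1, -2.2]
grip_width: 0.365
grip_force: 99.9
```

Emit:
send_rows(targets=[{"offset": [0, 0, -0.05], "spin": 0}, {"offset": [0, 0, -0.1], "spin": 0}, {"offset": [0, 0, -0.15], "spin": 0}, {"offset": [0, 0, -0.15], "spin": 0}])

```text
time_s: 13.13
eef_pos: [512.2, 247.2, 7.9]
ee_rot: [0.0, 0.71, 0.704, 0.0]
force: [-0.5, 0.5, -3.3]
grip_width: 0.366
grip_force: 99.9
```

Emit:
send_rows(targets=[{"offset": [0, 0, -0.05], "spin": 0}, {"offset": [0, 0, -0.1], "spin": 0}, {"offset": [0, 0, -0.15], "spin": 0}, {"offset": [0, 0, -0.2], "spin": 0}, {"offset": [0, 0, -0.2], "spin": 0}])

```text
time_s: 13.55
eef_pos: [512.1, 247.2, 5.5]
ee_rot: [-0.0, 0.71, 0.704, -0.0]
force: [1.0, -0.0, -2.8]
grip_width: 0.362
grip_force: 100.0
```

Emit:
send_rows(targets=[{"offset": [0, 0, -0.05], "spin": 0}, {"offset": [0, 0, -0.1], "spin": 0}, {"offset": [0, 0, -0.1], "spin": 0}])

```text
time_s: 13.8
eef_pos: [512.2, 247.1, 5.2]
ee_rot: [0.0, 0.71, 0.704, 0.0]
force: [-2.2, -1.8, 4.0]
grip_width: 0.363
grip_force: 100.9
```

Contact. Release and rise.

Emit:
send_rows(targets=[{"offset": [0, 0, 0], "spin": 0}, {"offset": [0, 0, 0], "spin": 0}, {"offset": [0, 0, 0], "spin": 0}, {"offset": [0, 0, 0], "spin": 0}], grip=0.58)

```text
time_s: 14.13
eef_pos: [512.2, 247.2, 4.6]
ee_rot: [0.0, 0.71, 0.704, 0.0]
force: [0.0, -0.5, 0.4]
grip_width: 0.58
grip_force: 0.0
```

Emit:
send_rows(targets=[{"offset": [0, 0, 1], "spin": 0}, {"offset": [0, 0, 3], "spin": 0}, {"offset": [0, 0, 6], "spin": 0}, {"offset": [0, 0, 10], "spin": 0}, {"offset": [0, 0, 12], "spin": 0}, {"offset": [0, 0, 12], "spin": 0}])

```text
time_s: 14.63
eef_pos: [514.3, 247.8, 130.4]
ee_rot: [0.002, 0.71, 0.704, 0.004]
force: [1.0, -0.7, 0.5]
grip_width: 0.576
grip_force: 0.0
```

Emit:
send_rows(targets=[{"offset": [8.7, -62.8, 0], "spin": 0}, {"offset": [8.7, -62.8, 0], "spin": 0}, {"offset": [8.7, -62.8, 0], "spin": 0}, {"offset": [8.7, -62.8, 0], "spin": 0}, {"offset": [8.7, -62.8, 0], "spin": 0}, {"offset": [8.7, -62.8, 0], "spin": 0}, {"offset": [8.7, -62.8, 0], "spin": 0}, {"offset": [8.7, -62.8, 0], "spin": 0}], grip=1.0)

```text
time_s: 15.3
eef_pos: [557.5, -85.1, 124.5]
ee_rot: [-0.0, 0.71, 0.704, -0.0]
force: [0.3, 0.8, -0.1]
grip_width: 1.001
grip_force: 0.0
```

Emit:
send_rows(targets=[{"offset": [4.2, -29.6, 0], "spin": 0}, {"offset": [4.2, -29.6, 0], "spin": 0}, {"offset": [4.2, -29.6, 0], "spin": 0}, {"offset": [4.2, -29.6, 0], "spin": 0}, {"offset": [4.2, -29.6, 0], "spin": 0}, {"offset": [4.2, -29.6, 0], "spin": 0}, {"offset": [4.2, -29.6, 0], "spin": 0}, {"offset": [4.2, -29.6, 0], "spin": 0}])

```text
time_s: 15.97
eef_pos: [598.5, -385.1, 123.4]
ee_rot: [0.0, 0.712, 0.702, -0.001]
force: [-0.2, 0.0, 0.3]
grip_width: 0.997
grip_force: 0.0
```

Emit:
send_rows(targets=[{"offset": [0, 0, -3], "spin": 0}, {"offset": [0, 0, -5], "spin": 0}, {"offset": [0, 0, -5], "spin": 0}, {"offset": [0, 0, -5], "spin": 0}])

```text
time_s: 16.3
eef_pos: [599.5, -378.5, 73.9]
ee_rot: [-0.001, 0.71, 0.704, -0.0]
force: [0.4, -0.0, 0.5]
grip_width: 1.002
grip_force: 0.0
```

Run:
```python
from h import *
rgb,d,k=snap('side');cv2.imwrite('pics/side5.png',cv2.resize(rgb[90:400,120:480,::-1],None,fx=1.9,fy=1.9))
s=ctrl.sense();print(s['eef_pos'],s['ee_rot'],s['force'])
```

```text
[ 600.20040859 -378.94986523   75.66990947] [4.20568641e-04 7.10154428e-01 7.04045816e-01 3.47705769e-05] [-0.03042525  0.14122806  0.39767705]
```

View pics/side5.png

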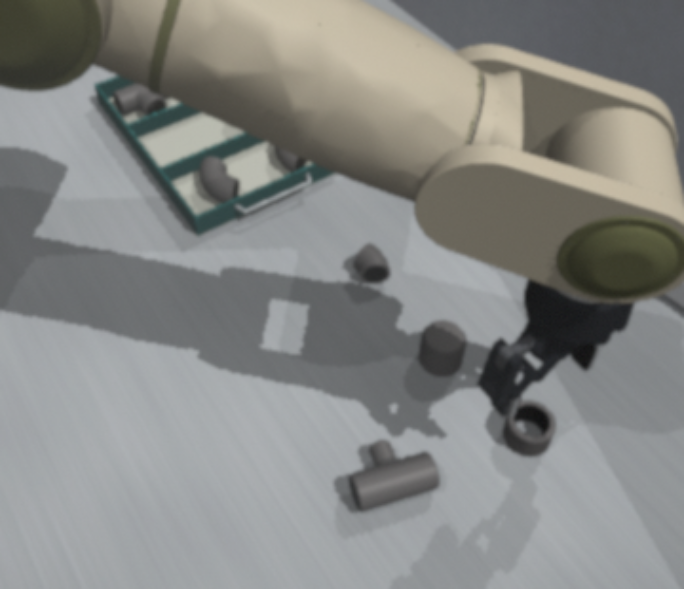

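Placed tee visible at crop (138,100); the gripper is above the coupling (528,428).

Emit:
send_rows(targets=[{"offset": [-0.1, -0.2, -3], "spin": 0}, {"offset": [-0.1, -0.2, -5], "spin": 0}, {"offset": [-0.1, -0.2, -6.3], "spin": 0}, {"offset": [-0.1, -0.2, -7.0], "spin": 0}, {"offset": [-0.1, -0.2, -7.3], "spin": 0}, {"offset": [-0.1, -0.2, -7.4], "spin": 0}, {"offset": [-0.1, -0.2, -7.4], "spin": 0}])

```text
time_s: 16.93
eef_pos: [599.4, -381.4, 1.9]
ee_rot: [0.001, 0.71, 0.704, 0.0]
force: [-0.6, 0.5, -0.2]
grip_width: 0.995
grip_force: 0.0
```

Emit:
send_rows(targets=[{"offset": [0, 0, 0], "spin": 0}, {"offset": [0, 0, 0], "spin": 0}, {"offset": [0, 0, 0], "spin": 0}, {"offset": [0, 0, 0], "spin": 0}, {"offset": [0, 0, 0], "spin": 0}, {"offset": [0, 0, 0], "spin": 0}], grip=0.3, squeeze=70)

```text
time_s: 17.43
eef_pos: [599.3, -381.4, 1.7]
ee_rot: [0.001, 0.71, 0.704, 0.0]
force: [-1.1, -0.1, 4.8]
grip_width: 0.509
grip_force: 71.3
```

Emit:
send_rows(targets=[{"offset": [0, 0, 1], "spin": 0}, {"offset": [0, 0, 3], "spin": 0}, {"offset": [0, 0, 6], "spin": 0}, {"offset": [0, 0, 10], "spin": 0}, {"offset": [0, 0, 12], "spin": 0}, {"offset": [0, 0, 12], "spin": 0}])

```text
time_s: 17.93
eef_pos: [600.4, -382.3, 127.1]
ee_rot: [0.005, 0.71, 0.704, 0.0]
force: [0.3, -0.3, -0.4]
grip_width: 0.508
grip_force: 71.6
```

Emit:
send_rows(targets=[{"offset": [-8.8, 55.1, 0], "spin": 0}, {"offset": [-8.8, 55.1, 0], "spin": 0}, {"offset": [-8.8, 55.1, 0], "spin": 0}, {"offset": [-8.8, 55.1, 0], "spin": 0}, {"offset": [-8.8, 55.1, 0], "spin": 0}, {"offset": [-8.8, 55.1, 0], "spin": 0}, {"offset": [-8.8, 55.1, 0], "spin": 0}, {"offset": [-8.8, 55.1, 0], "spin": 0}])

```text
time_s: 18.6
eef_pos: [544.9, -49.8, 119.8]
ee_rot: [-0.001, 0.71, 0.704, -0.0]
force: [1.1, 0.6, -2.6]
grip_width: 0.504
grip_force: 71.8
```

Emit:
send_rows(targets=[{"offset": [-3.4, 21.9, 0], "spin": 0}, {"offset": [-3.4, 21.9, 0], "spin": 0}, {"offset": [-3.4, 21.9, 0], "spin": 0}, {"offset": [-3.4, 21.9, 0], "spin": 0}, {"offset": [-3.4, 21.9, 0], "spin": 0}, {"offset": [-3.4, 21.9, 0], "spin": 0}, {"offset": [-3.4, 21.9, 0], "spin": 0}, {"offset": [-3.4, 21.9, 0], "spin": 0}])

```text
time_s: 19.27
eef_pos: [511.6, 167.4, 119.9]
ee_rot: [-0.0, 0.71, 0.705, -0.001]
force: [0.4, -0.1, -2.0]
grip_width: 0.509
grip_force: 71.8
```

Run:
```python
from h import *
rgb,d,k=snap('side');cv2.imwrite('pics/side6.png',cv2.resize(rgb[40:280,120:440,::-1],None,fx=2.4,fy=2.4))
s=ctrl.sense();print(s['eef_pos'],s['ee_rot'],s['force'],s['grip_width'])
```

```text
[512.01665049 166.59100719 120.04745075] [-2.65776436e-04  7.10237910e-01  7.03961453e-01 -5.60006295e-04] [-0.18011769  0.36647613 -1.70230082] 0.5114173401074391
```

View pics/side6.png

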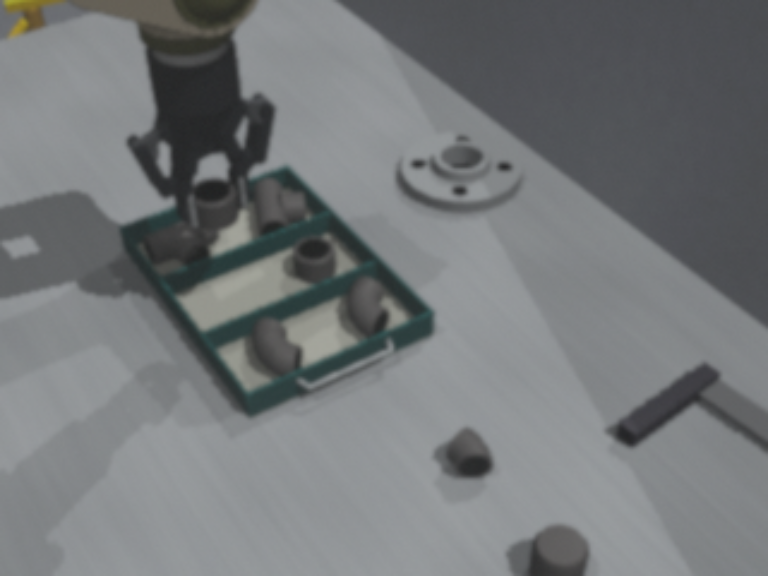

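The tee lies in its compartment (crop 175,245) and the coupling is held level (213,203). I'll lower the coupling.

Emit:
send_rows(targets=[{"offset": [0, 0.2, -3], "spin": 0}, {"offset": [0, 0.2, -6], "spin": 0}, {"offset": [0, 0.2, -8.5], "spin": 0}, {"offset": [0, 0.2, -10], "spin": 0}, {"offset": [0, 0.2, -10.8], "spin": 0}, {"offset": [0, 0.2, -11.2], "spin": 0}, {"offset": [0, 0.2, -11.3], "spin": 0}, {"offset": [0, 0.2, -11.3], "spin": 0}])

```text
time_s: 19.98
eef_pos: [512.9, 168.8, 8.3]
ee_rot: [0.0, 0.711, 0.704, 0.0]
force: [0.1, -0.4, -2.1]
grip_width: 0.51
grip_force: 71.8
```

Emit:
send_rows(targets=[{"offset": [0, 0, -0.05], "spin": 0}, {"offset": [0, 0, -0.1], "spin": 0}, {"offset": [0, 0, -0.15], "spin": 0}, {"offset": [0, 0, -0.15], "spin": 0}])

```text
time_s: 20.32
eef_pos: [512.4, 169.2, 6.4]
ee_rot: [0.0, 0.71, 0.704, 0.0]
force: [0.4, 0.3, -1.4]
grip_width: 0.508
grip_force: 71.8
```

Emit:
send_rows(targets=[{"offset": [0, 0, -0.05], "spin": 0}, {"offset": [0, 0, -0.1], "spin": 0}, {"offset": [0, 0, -0.15], "spin": 0}, {"offset": [0, 0, -0.15], "spin": 0}])

```text
time_s: 20.65
eef_pos: [512.3, 169.1, 4.7]
ee_rot: [-0.0, 0.71, 0.704, -0.0]
force: [0.1, 0.5, -0.6]
grip_width: 0.512
grip_force: 72.0
```

Emit:
send_rows(targets=[{"offset": [0, 0, -0.03], "spin": 0}, {"offset": [0, 0, -0.06], "spin": 0}, {"offset": [0, 0, -0.06], "spin": 0}])

```text
time_s: 20.9
eef_pos: [512.3, 169.2, 4.6]
ee_rot: [0.0, 0.71, 0.704, 0.0]
force: [-3.4, 0.1, 7.0]
grip_width: 0.511
grip_force: 72.7
```

Emit:
send_rows(targets=[{"offset": [0, 0, 0], "spin": 0}, {"offset": [0, 0, 0], "spin": 0}, {"offset": [0, 0, 0], "spin": 0}, {"offset": [0, 0, 0], "spin": 0}], grip=0.68)

```text
time_s: 21.23
eef_pos: [512.3, 169.1, 3.9]
ee_rot: [0.0, 0.71, 0.704, 0.0]
force: [0.6, 0.3, -1.0]
grip_width: 0.675
grip_force: 0.0
```

Emit:
send_rows(targets=[{"offset": [0, 0, 1], "spin": 0}, {"offset": [0, 0, 3], "spin": 0}, {"offset": [0, 0, 6], "spin": 0}, {"offset": [0, 0, 10], "spin": 0}, {"offset": [0, 0, 13], "spin": 0}, {"offset": [0, 0, 13], "spin": 0}])

```text
time_s: 21.73
eef_pos: [515.0, 169.5, 140.8]
ee_rot: [0.004, 0.71, 0.704, 0.004]
force: [-0.3, 0.1, 0.9]
grip_width: 0.683
grip_force: 0.0
```

Emit:
send_rows(targets=[{"offset": [-10, 28, 6], "spin": 0}, {"offset": [-10, 28, 6], "spin": 0}, {"offset": [-10, 28, 6], "spin": 0}, {"offset": [-10, 28, 6], "spin": 0}, {"offset": [-10, 28, 6], "spin": 0}, {"offset": [-10, 28, 6], "spin": 0}, {"offset": [-10, 28, 6], "spin": 0}, {"offset": [-10, 28, 6], "spin": 0}])

```text
time_s: 22.4
eef_pos: [409.8, 453.6, 195.4]
ee_rot: [-0.0, 0.709, 0.705, 0.001]
force: [-0.5, -0.5, 0.4]
grip_width: 0.678
grip_force: 0.0
```

Run:
```python
from h import *
W={}
for c in('top','side'):
    rgb,d,k=snap(c);cv2.imwrite(f'pics/{c}7.png',rgb[...,::-1]);W[c]=cloud(d,k)
    W0=np.load(c+'0.npy')
    for n,g,r,z in[('e45',(582,-135),35,8),('cap',(586,-262),35,8),('redtee',(463,-356),55,8),('s_el',(615,71),42,18),('s_cp',(614,169),42,18),('s_tee',(615,262),42,18)]:
        a,b=pts(W0,g,r,z),pts(W[c],g,r,z);print(c,n,len(a),len(b),(b.mean(0)-a.mean(0)).round(1))
    for n,f,g,r in[('elbow',elb,(505,71),36),('tee',tee,(512,266),42),('coup',cpl,(512,169),36)]:
        P=pts(W[c],g,r,10,60);P=P[P[:,0]>468];x,e=fit(f,P,g);print(c,n,len(P),x.round(2),round(e,2),'zmax',np.percentile(P[:,2],98).round(1))
a=cv2.imread('pics/top7.png')[140:290,110:470];cv2.imwrite('pics/top7c.png',cv2.resize(a,None,fx=2.2,fy=2.2))
s=ctrl.sense();print(s['time_s'],s['eef_pos'],s['force'])
```

```text
top e45 193 193 [-0.1 -0.1  0.2]
top cap 344 347 [ 0.2 -0.1 -0.1]
top redtee 605 605 [ 0.   0.3 -0. ]
top s_el 389 392 [ 0.1 -0.   0. ]
top s_cp 171 174 [-0.3 -0.4  0.2]
top s_tee 616 610 [-0.   0.3  0.1]
top elbow 390 [510.37  70.81  -1.59   1.54] 1.16 zmax 38.7
top tee 627 [510.32 277.38  -3.12   1.67] 1.19 zmax 39.0
top coup 191 [  510.98   168.64 12402.37     0.  ] 0.04 zmax 36.6
side e45 226 223 [ 0.1 -0.   0. ]
side cap 560 558 [-0.  -0.1  0. ]
side redtee 1074 1069 [ 0.2  0.  -0. ]
side s_el 291 293 [-0.  -0.1 -0. ]
side s_cp 218 215 [-0.  -0.1  0.4]
side s_tee 319 322 [-0.1  0.1 -0.1]
side elbow 342 [512.63  70.37  -1.58   4.36] 0.66 zmax 39.8
side tee 443 [511.84 277.67   3.17   4.78] 1.2 zmax 40.5
side coup 300 [ 513.49  168.95 4850.38    0.  ] 0.36 zmax 36.5
22.5 [411.14217679 450.89129991 194.34826368] [ 0.64976317  0.13198868 -0.26262025]
```

View pics/top7c.png

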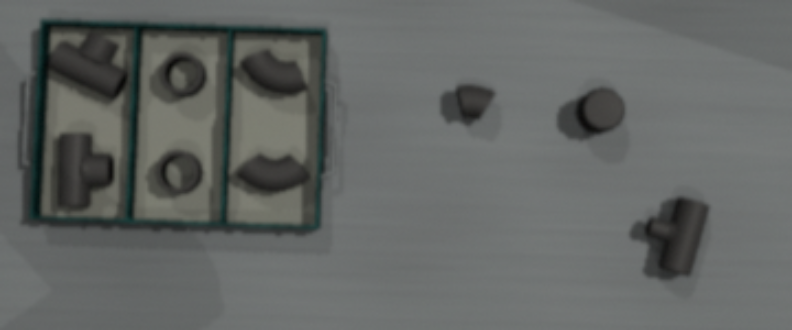

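View pics/side7.png

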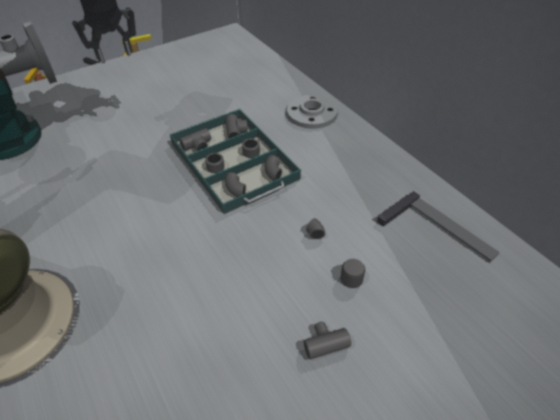

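Both pictures show each fitting flat beside its match: tee at (85,170), coupling (182,172) and elbow (272,173) in the top crop. Nothing else moved, and the arm is clear, so I'm handing in.

```bash
python3 -c "
from rig import ctrl
print(ctrl.finish_job())"
```

```text
the job is handed in; nothing more can be done
None
```

The elbow, equal tee and half coupling are each set down flat on the floor of their matching compartment; the odd fittings and tray stock moved less than 1 mm by the cameras, and the job was handed in at about 22.5 s (no verdict was returned).

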